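# Select the marked feed on the bench creaser

### The job

On top of the bench creaser's gearbox an H-shaped gate guides a selector lever, which has been left somewhere in the gate's right-hand lane. With your fingertips push the lever through the cross channel of the H into the left-hand lane and fully home into that end of it beside which the tall domed pin stands (a flat plug marks the other end), then leave it there. Push gently, do not grip the lever, and leave everything else where it stands.

Things in the scene. Friction and masses are not known exactly. Their poses are not given: they have to be found in the camera images.
- creaser: Fixed bench creaser, grey-painted steel. Origin on the table under the centre of its gearbox and H-gate; x points away from the robot's side (far end; near is -x), y to the machine's left, z up. Left and right are as seen from its near side. Gearbox 170 (x) by 180 (y) mm. Behind it, x = 85 to 275 mm, is a lower roller bed, under 90 mm high, with loose things on it.
- gate (a point): Centre of the H-gate, on the flat top of the aluminium gate plate, 116 mm above the table. Two lanes along x, 14 mm wide, 57 mm long, centre lines 16 mm left and right of this point, joined only at x = 0 by a cross channel along y, 18 mm wide. Elsewhere between the lanes two fixed tongues, 18 mm wide, block the lever's 10 mm steel stem.
- pivot (a point): The point about which the lever turns, inside the gearbox, 42 mm above the table, under the gate's centre. The lever has no spring and no catch: it stays where it is left, by friction (2 to 3 N at the knob move it). Hard stops end its travel at the lane ends and at the outer side of each lane.
- knob: Black pear-shaped knob of the selector lever: 30 mm across at its widest, 44 mm tall, origin at its centre, z up along the lever. Its centre is 170 mm from the pivot, so 212 mm above the table when upright, about 198 mm at a lane's end, where it stands about 53 mm in x and 40 mm in y from the middle. It cannot come off the stem.
- cross (a joint): Sideways lean of the lever, rad, about the creaser's x axis: 0 upright, +0.245 at the left lane's outer stop, -0.245 at the right lane's outer stop. The knob's y in the creaser's frame is 0.170*cos(shift)*sin(cross) m.
- shift (a joint): Fore-and-aft lean of the lever, rad: 0 is the middle of the cross channel, +0.32 the stop at the far end (away from the robot), -0.32 the stop at the near end. The knob's x in the creaser's frame is 0.170*sin(shift) m. The stem passes the tongues only while shift is within about 0.06 of 0.
- pin: Tall domed brass pin, 16 mm across and 20 mm tall, fixed upright in the gate plate, origin at its foot's centre. It stands left of the left-hand lane (52 mm left of the middle), 45 mm to the near or the far side of the middle: it marks the end to select.
- plug: Flat brass plug, 16 mm across and 2 mm high, in the place beside the other end of the left-hand lane. Two more such plugs, flat, lie beside the right-hand lane.
- glue_jar: Bystander: upright closed jar, 60 mm across, 80 mm tall, loose on the table left of the gearbox; origin under its centre.
- weight: Bystander: steel knobbed weight, 50 mm across, 70 mm tall, right of the gearbox; origin under its centre.
- tape_roll: Bystander: roll of grey tape lying flat, 80 mm across, 25 mm high, left of the roller bed; origin under its centre.
- book: Bystander: small blue book lying flat, 160 x 110 x 26 mm, right of the machine; origin under its centre.
- brush_pot: Bystander: white pot, 68 mm across, 100 mm tall, with brushes reaching 210 mm, right of the roller bed; origin under its centre.
- awl: Bystander: screwdriver-like awl lying on the table, far left of the gearbox.
- tin: Bystander: small round tin, 44 mm across, 30 mm tall, on the roller bed's top (62 mm above the table); origin under its centre.
- folder: Bystander: flat ivory-coloured bone folder, 130 x 22 x 5 mm, on the roller bed's top; origin under its centre.

How it is judged (in metres and radians):
At the end, for the whole second after the job is handed in: The lever leans into the left-hand lane (cross above 0.18 rad) and is home at the end beside the domed pin (shift beyond 0.275 rad to that side, within about 8 mm of the stop at the knob), at rest, and every bystander is within 15 mm of where it stood (value of joint cross above 0.18 rad and ((x of pin in the frame of creaser below 0 m and value of joint shift below -0.275 rad) or (x of pin in the frame of creaser above 0 m and value of joint shift above 0.275 rad)) and linear speed of knob below 0.01 m/s and distance of each of glue_jar, weight, tape_roll, book, brush_pot, awl, tin, folder from where it was at the start of the episode below 0.015 m); the robot touches nothing.
It fails at once if the lever is gripped or pushed roughly (more than 30 N between the fingers and the lever) (contact force between the fingers and knob above 30 N).
It fails at once if the lever is forced through a tongue of the gate (value of joint cross between -0.08 and 0.08 rad and (value of joint shift above 0.17 rad or value of joint shift below -0.17 rad)).
It fails at once if a bystander is lifted, carried or pushed away (distance of any of glue_jar, weight, tape_roll, book, brush_pot, awl, tin, folder from where it was at the start of the episode above 0.03 m).
It also fails if it takes over 54 s, if anything falls off the work surface, if the arm or the gripper's body presses on something with over 40 N, if the wrist force passes 120 N, or if a joint passes its speed limit or range.

### The arm

A 7-joint arm with a two-finger parallel gripper is mounted at the origin on the work surface. World frame = base frame: x ahead of the robot, y to its left, z up, the work surface at z = 0. Lengths are in m, angles in degrees, forces in N, time in s.
With the tool pointing down it reaches from about 0.35 to 0.775 m from the base axis. Payload 3.1 kg.
Tool frame: the origin (TCP) lies on the centre line of the jaws, within the pads' length; the fingertips stand 17 mm ahead of it and the grasp point (between the pads) lies 2 mm behind it; z points along the fingers, y is the direction in which the jaws open and shut (so a half turn about z gives the same grasp; the last joint's range is limited). The gripper opens to 85 mm and grips with 20 to 120 N. Pads are 22 mm wide; open, the fingers measure 114 mm over their backs; the gripper's body (76 mm by 85 mm) begins 54 mm behind the grasp point. The pads swing forward as they close: fully open they stand 13 mm farther back than shut.
Start: joints at [71.58, 17.813, 0.802, 86.603, -0.252, 75.585, -1.558], TCP at [0.152, -0.529, 0.248] pointing down, gripper open.
Joint ranges: [-154.91, 154.91], [-16.99, 109.72], [-72.82, 74.43], [7.12, 147.25], [-82.49, 262.49], [11.32, 116.49], [-174.64, 174.64]. Speed limits (degrees/s): [159.86, 159.86, 180, 180, 180, 180, 180].

### API

Orientations are given as [roll, pitch, yaw] about the fixed x, y, z axes, in that order (R = Rz(yaw) Ry(pitch) Rx(roll)).
In Python, from rig import bot gives the robot as it stands.
- The arm moves only by the tool jog_arm, never from a script. Its argument "motion" is one flat list of numbers, 6 for each row, row after row: the shift along the tool's x, y, z in cm, then the turn, a rotation vector about the tool's x, y, z in degrees. In form: [x, y, z, wx, wy, wz, x, y, z, wx, wy, wz, ...]. A call has exactly 8 rows; each row shifts and turns the commanded pose from where the row before left it, along the tool's axes as they then stand; what a row does not reach is not made up. A row lasts 1/10 s, in which the tool goes at most 50 mm and 8.59 degrees, less where a joint would pass 70% of its speed; a pose out of reach is approached as far as the arm can. A call with a gripper value outside its range is refused whole. "fingers" is the closure, from -1 (fully open) to 1 (shut), set as the call begins (left out, the last holds). The fingers move at their own pace and stop on an object; "grip_force" is the grip in N (left out, the last holds). Time passes only in rows, so rows that do not move let the fingers close, or fill a call up. It gives the time, the measured TCP pose, the force and the opening at its end, in the units of the state.
- bot.observe(): the state, without advancing time (a new reading comes with each control period).
- bot.read_camera(name): name is "side" or "top"; returns the picture (384x512x3 uint8, blue, green, red); there is no depth.
- bot.camera_params(name): a dict with "fx", "fy", "cx", "cy" (pixels), "rvec" (rotation vector, rad) and "tvec" (3), from world to camera coordinates, as OpenCV has them. Camera axes: x right, y down, z forward; pixel columns grow to the right and rows downward; lengths in m; the calibration is good to about 2 mm. A picture is of the moment at which its call begins. camera_params takes no time and is no camera call.
- bot.close_job(): hands the job in, once; it reports no verdict.
The state is a dict: "t": time; "joint_pos": joint angles; "joint_velocities": joint speeds; "joint_torque": joint torques, N m; "tcp_pos": TCP position; "orientation": TCP orientation; "contact_force": force on the tool from outside, world axes, zero at the start; "wrist_torque": the same for the moment, N m; "gripper_width": finger opening in m.
Only numpy, scipy, OpenCV 4.12 (cv2) and the standard library are available. Lean on these libraries where they do the work, as an engineer would, in place of code of your own. Each camera call takes 0.05 s, during which the arm holds its last target. There are 200 camera calls.

## Working session

There is one attempt and no reset: what is moved stays moved. The work goes in short steps, Python scripts to look and compute and a tool call to move; the robot and the scene stay as the last step left them, time stands still between calls to the robot, and variables do not carry over. Pictures are saved under pics/ and viewed, about 8 in all and at most 12, crops included, and the job is handed in when it is done.

Besides the shell and the picture viewer there is one more tool, called after "Call:" in YAML: its name, and indented under it one key for each argument. jog_arm: Moves the arm, as the interface text tells. Its arguments: {"type":"object","properties":{"motion":{"type":"array"},"fingers":{"type":"number"},"grip_force":{"type":"number"}},"required":["motion"]}

```bash
mkdir -p pics; ls; python3 - <<'E'
from rig import bot
import cv2
for n in("side","top"):
    im=bot.read_camera(n); cv2.imwrite(f"pics/{n}0.png",im); print(n,bot.camera_params(n))
print(bot.observe())
a=cv2.imread("pics/top0.png");b=cv2.imread("pics/side0.png")
cv2.imwrite("pics/t0.png",cv2.resize(a,(800,600)));cv2.imwrite("pics/s0.png",cv2.resize(b,(800,600)))
E
```

```text
pics
side {'fx': 447.9164566931281, 'fy': 447.9164566931281, 'cx': 254.85325099029595, 'cy': 190.92341028692664, 'rvec': array([ 2.14423633, -0.06003792,  0.04274147]), 'tvec': array([-0.61147505,  0.16878975,  1.35385672])}
top {'fx': 362.3933416782838, 'fy': 362.3933416782838, 'cx': 252.76006967492876, 'cy': 199.01977229357573, 'rvec': array([ 2.27917321, -1.91800942,  0.20688272]), 'tvec': array([-0.01630761,  0.61107074,  1.09815335])}
{'t': 0.1, 'joint_pos': array([71.58061709, 17.85665335,  0.80293989, 86.68213962, -0.25065914,
       75.58553657, -1.55805257]), 'joint_velocities': array([ 0.06276394, -0.04435712,  0.08291046, -0.11009759, -0.02240055,
        0.03359169, -0.11392632]), 'joint_torque': array([ 1.13902075e-03, -3.80854118e+01,  1.47059234e-01, -2.31240964e+01,
        1.23278701e-02,  8.11362203e-03, -9.65885590e-06]), 'tcp_pos': array([ 0.15170372, -0.52802042,  0.24732653]), 'orientation': array([-1.79877592e+02,  6.89985245e-03,  1.60341524e+01]), 'contact_force': array([-0.35054312,  0.44277379,  0.0066558 ]), 'wrist_torque': array([-0.01141073, -0.02061932, -0.03476772]), 'gripper_width': 0.08578140954615306}
```

View pics/t0.png

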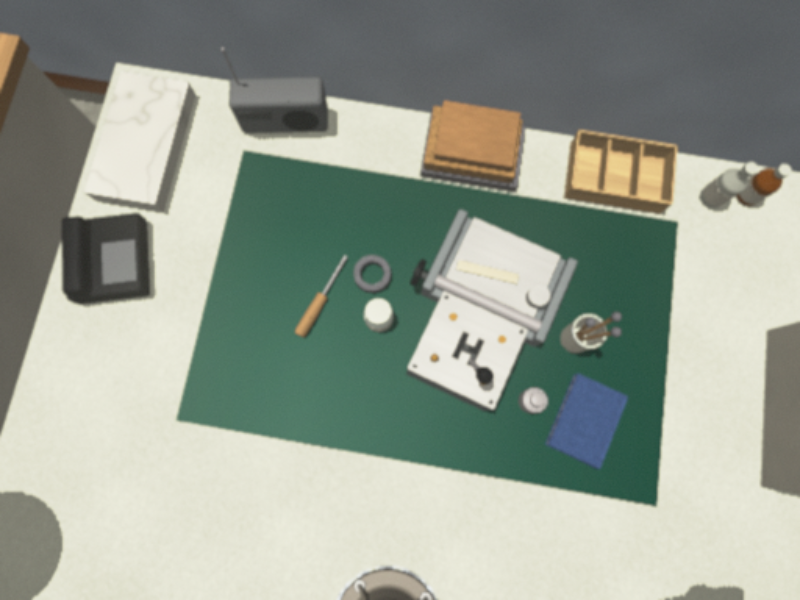

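View pics/s0.png

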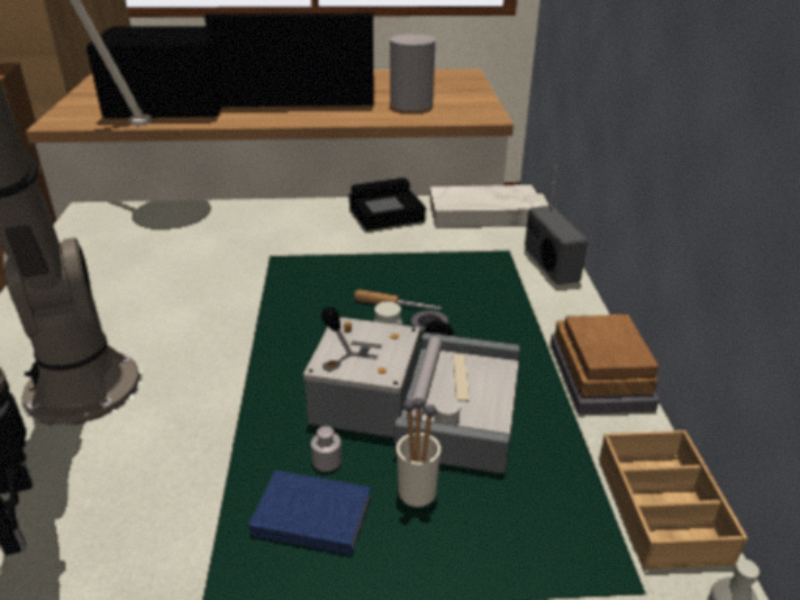

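The top view shows the gearbox at about (468,350) of 800x600, with the knob at (485,376), at or near the near end of the right lane. The brass spots are at (453,317), (502,339) and (434,357). Next I'll take crops and measure the frame.

```bash
cat > h.py <<'E'
import numpy as np,cv2
from rig import bot
def cam(n):
    p=bot.camera_params(n);R=cv2.Rodrigues(p["rvec"])[0];K=np.array([[p["fx"],0,p["cx"]],[0,p["fy"],p["cy"]],[0,0,1]]);return K,R,np.array(p["tvec"])
def ray(n,uv):
    K,R,t=cam(n);return -R.T@t,R.T@np.linalg.inv(K)@np.array([*uv,1.])
def onz(n,uv,z):
    o,d=ray(n,uv);return o+d*(z-o[2])/d[2]
def proj(n,X):
    K,R,t=cam(n);q=K@(R@np.array(X)+t);return q[:2]/q[2]
def tri(u,v):
    o1,d1=ray("top",u);o2,d2=ray("side",v)
    s=np.linalg.lstsq(np.c_[d1,-d2],o2-o1,rcond=None)[0];a=o1+d1*s[0];b=o2+d2*s[1];return (a+b)/2,np.linalg.norm(a-b)
E
python3 - <<'E'
from h import *
a=cv2.imread("pics/top0.png");b=cv2.imread("pics/side0.png")
A=cv2.resize(a[180:270,250:350],None,fx=5,fy=5,interpolation=cv2.INTER_CUBIC);B=cv2.resize(b[180:280,185:285],None,fx=4,fy=4,interpolation=cv2.INTER_CUBIC)
B=np.clip(B*1.3,0,255).astype(np.uint8)
o=np.zeros((450,900,3),np.uint8);o[:450,:500]=A;o[:400,500:900]=B
cv2.imwrite("pics/c0.png",cv2.resize(o,(800,400)))
for n,im,(x0,y0,x1,y1) in(("top",a,(255,180,345,265)),("side",b,(195,190,275,260))):
    h=cv2.cvtColor(im,cv2.COLOR_BGR2HSV)
    for nm,m in(("brass",(h[...,0]>8)&(h[...,0]<28)&(h[...,1]>90)),("dark",(h[...,2]<45))):
        M=np.zeros(m.shape,np.uint8);M[y0:y1,x0:x1]=m[y0:y1,x0:x1]
        N,l,s,c=cv2.connectedComponentsWithStats(M)
        print(n,nm,[(s[i].tolist(),c[i].round(1).tolist()) for i in range(1,N) if s[i,4]>3])
h=cv2.cvtColor(a,cv2.COLOR_BGR2HSV);M=((h[...,1]<40)&(h[...,2]>140)).astype(np.uint8);M[:, :255]=0;M[:,345:]=0;M[:180]=0;M[270:]=0
c=max(cv2.findContours(M,0,2)[0],key=cv2.contourArea);print(cv2.minAreaRect(c))
E
```

```text
top brass [([288, 201, 4, 4, 14], [289.5, 202.3]), ([319, 215, 5, 4, 15], [320.9, 216.5]), ([276, 227, 4, 4, 12], [277.5, 228.5])]
top dark []
side brass [([227, 190, 28, 5, 94], [240.1, 191.3]), ([221, 206, 4, 7, 23], [222.3, 208.7]), ([250, 214, 5, 3, 12], [252.2, 214.9]), ([210, 231, 5, 4, 15], [212.1, 232.6]), ([242, 235, 5, 4, 15], [244.1, 236.6])]
side dark [([225, 191, 15, 6, 36], [232.3, 194.1]), ([205, 195, 14, 17, 156], [211.1, 202.6]), ([258, 196, 12, 4, 24], [263.3, 197.4]), ([268, 203, 7, 11, 39], [271.7, 207.9]), ([268, 216, 2, 3, 5], [268.4, 217.2]), ([257, 223, 11, 35, 80], [261.8, 239.7])]
((304.173095703125, 215.63461303710938), (78.25033569335938, 85.50663757324219), 11.309932708740234)
```

View pics/c0.png

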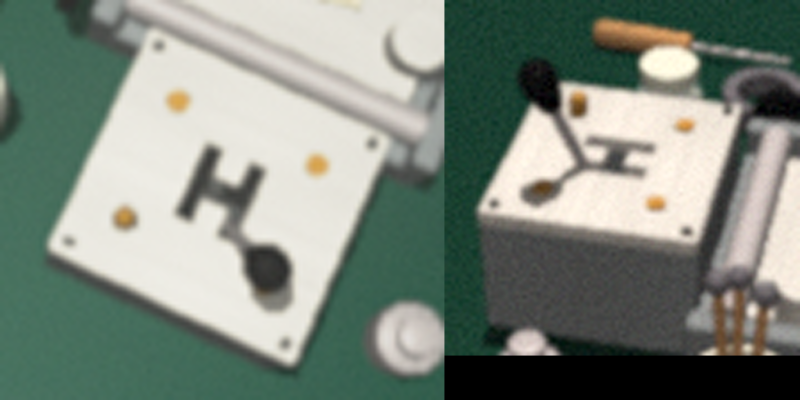

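The pin has visible height at side (222,208) and top (277.5,228.5), so it stands at the near-left. The other three brass spots are flat plugs. The lever is in the near-right lane, with the knob at about top (310,240) and side (211,203). I'll solve the frame next.

```bash
cat >> h.py <<'E'
def frame():
    fl=(onz("top",(289.5,202.3),.118)+onz("side",(252.2,214.9),.118))/2
    fr=(onz("top",(320.9,216.5),.118)+onz("side",(244.1,236.6),.118))/2
    nr=onz("side",(212.1,232.6),.118)
    src=np.array([[.045,.052],[.045,-.052],[-.045,-.052]]);dst=np.array([fl,fr,nr])[:,:2]
    a=src-src.mean(0);b=dst-dst.mean(0)
    yaw=np.arctan2((a[:,0]*b[:,1]-a[:,1]*b[:,0]).sum(),(a*b).sum())
    R=np.array([[np.cos(yaw),-np.sin(yaw)],[np.sin(yaw),np.cos(yaw)]])
    t=dst.mean(0)-R@src.mean(0)
    return yaw,R,t,dst-(src@R.T+t)
def toC(p):
    y,R,t,_=frame();return np.r_[R.T@(np.array(p[:2])-t),p[2]]
def tcpC():
    s=bot.observe();return toC(s["tcp_pos"]).round(4),s["orientation"].round(2)
def knob(tag,save=True):
    c=[]
    for n in("top","side"):
        im=bot.read_camera(n);cv2.imwrite(f"pics/{n}{tag}.png",im)
E
python3 - <<'E'
from h import *
y,R,t,r=frame();print(np.degrees(y),t,r*1000)
print("topfl/sidefl",toC(onz("top",(289.5,202.3),.118)),toC(onz("side",(252.2,214.9),.118)))
k,e=tri((310.1,240.3),(211.1,202.9));print("knob",toC(k),e)
p,e=tri((277.5,228.5),(222.3,208.7));print("pin",toC(p),e)
print(tcpC())
Rt=cv2.Rodrigues(np.array([0,0,0.]))[0]
E
```

```text
-14.576429961920919 [ 0.54509314 -0.06605434] [[ 0.75987746 -0.16730184]
 [-0.3071928   0.97793865]
 [-0.45268466 -0.81063682]]
topfl/sidefl [0.04552886 0.05377786 0.118     ] [0.04602619 0.05028079 0.118     ]
knob [-0.04857993 -0.03796518  0.20605346] 0.0008777363986383154
pin [-0.04422384  0.05503159  0.12379997] 0.0003368914227728731
(array([-0.2645, -0.5461,  0.2473]), array([-1.7988e+02,  1.0000e-02,  1.6030e+01]))
```

Call:
jog_arm:
  motion: [0, 0, 0, 0, 0, 7.65, 0, 0, 0, 0, 0, 7.65, 0, 0, 0, 0, 0, 7.65, 0, 0, 0, 0, 0, 7.65, 1.2, -4, 0, 0, 0, 0, 1.2, -4, 0, 0, 0, 0, 1.2, -4, 0, 0, 0, 0, 1.2, -4, 0, 0, 0, 0]
  fingers: 1
  grip_force: 20

```text
t: 0.9
tcp_pos: [0.2391, -0.384, 0.2478]
orientation: [-180.0, 0.0, -14.6]
contact_force: [0.3, -0.2, -0.2]
gripper_width: 0.0001
```

```bash
python3 -c "
from h import *
print(tcpC(),bot.observe())"
```

```text
(array([-0.2161, -0.3848,  0.2478]), array([-1.7997e+02,  4.0000e-02, -1.4580e+01])) {'t': 0.9, 'joint_pos': array([ 5.62652720e+01,  6.48120707e+00, -3.63485127e-01,  1.00808252e+02,
        4.10687024e-02,  7.27599432e+01, -4.86873645e+01]), 'joint_velocities': array([-29.67342224, -23.38168098, -19.61466667,  26.57100109,
         2.58128799,  -4.15823528, -48.56748127]), 'joint_torque': array([  2.95715198, -27.09866166,   1.29239749, -22.83805311,
         0.13994406,   0.25157827,   0.72265511]), 'tcp_pos': array([ 0.2390965 , -0.38403616,  0.24780384]), 'orientation': array([-1.79966110e+02,  3.58078316e-02, -1.45792575e+01]), 'contact_force': array([ 0.32439453, -0.16873968, -0.17945083]), 'wrist_torque': array([-0.04021997, -0.04251061,  0.00242254]), 'gripper_width': 0.0001055529537281419}
```

Call:
jog_arm:
  motion: [1.25, -4.3, 0, 0, 0, 0, 1.25, -4.3, 0, 0, 0, 0, 1.25, -4.3, 0, 0, 0, 0, 1.25, -4.3, 0, 0, 0, 0, 1.25, -4.3, 0, 0, 0, 0, 1.25, -4.3, 0, 0, 0, 0, 1.25, -4.3, 0, 0, 0, 0, 1.25, -4.3, 0, 0, 0, 0]

```text
t: 1.7
tcp_pos: [0.4222, -0.0764, 0.2481]
orientation: [180.0, 0.0, -14.6]
contact_force: [-0.0, -0.9, -0.8]
gripper_width: 0.0001
```

```bash
python3 -c "
from h import *
print(tcpC())
a=bot.read_camera('top');b=bot.read_camera('side')
o=np.hstack([cv2.resize(a[170:300,230:360],(400,400)),cv2.resize(b[130:260,150:280],(400,400))]);cv2.imwrite('pics/c1.png',o);print(tcpC())"
```

```text
(array([-0.1164, -0.041 ,  0.2481]), array([ 1.7998e+02,  1.0000e-02, -1.4580e+01]))
(array([-0.1158, -0.035 ,  0.2483]), array([-1.7974e+02, -4.0000e-02, -1.3840e+01]))
```

View pics/c1.png

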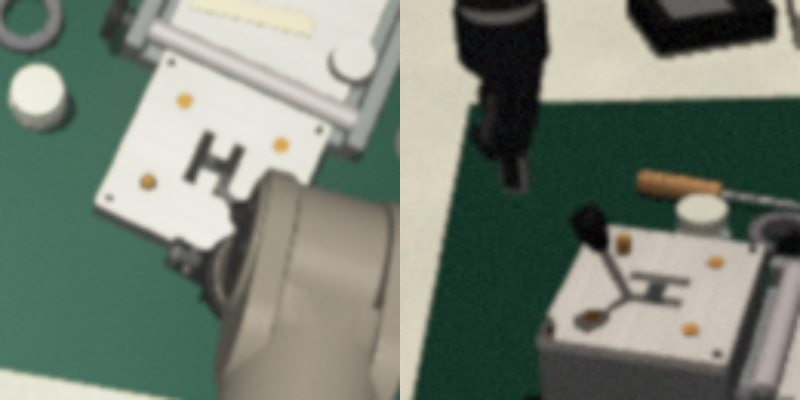

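The side crop shows the closed fingertips at about crop (515,185), well short of the near side of the untouched knob at (590,225). Now I'll descend and approach.

Call:
jog_arm:
  motion: [0, 0, 2, 0, 0, 0, 0, 0, 2, 0, 0, 0, 1.5, 0, 0, 0, 0, 0, 1.2, 0, 0, 0, 0, 0, 0.5, 0, 0, 0, 0, 0, 0.5, 0, 0, 0, 0, 0, 0.5, 0, 0, 0, 0, 0, 0.5, 0, 0, 0, 0, 0]

```text
t: 2.6
tcp_pos: [0.4666, -0.0898, 0.2084]
orientation: [180.0, 0.1, -14.6]
contact_force: [-3.6, -0.7, 2.0]
gripper_width: -0.0001
```

```bash
python3 -c "
from h import *
print(tcpC(),proj('side',[*0*frame()[2],0]))
y,R,t,_=frame();f=bot.observe()['contact_force'];print(R.T@f[:2],f)"
```

```text
(array([-0.07  , -0.0427,  0.2084]), array([ 1.7997e+02,  1.3000e-01, -1.4560e+01])) [ 52.54990961 246.76662235]
[-3.30756172 -1.56245491] [-3.59432549 -0.67974566  2.03198495]
```

Call:
jog_arm:
  motion: [0.5, 0, 0, 0, 0, 0, 0.5, 0, 0, 0, 0, 0, 0.5, 0, 0, 0, 0, 0, 0.5, 0, 0, 0, 0, 0, 0.5, 0, 0, 0, 0, 0, 0.5, 0, 0, 0, 0, 0, 0.4, 0, 0, 0, 0, 0, 0, 0, 0, 0, 0, 0]

```text
t: 3.4
tcp_pos: [0.501, -0.0986, 0.2082]
orientation: [-180.0, -0.0, -14.6]
contact_force: [-1.8, -0.2, 0.9]
gripper_width: -0.0
```

```bash
python3 -c "
from h import *
b=bot.read_camera('side');a=bot.read_camera('top')
cv2.imwrite('pics/side2.png',b)
o=np.hstack([cv2.resize(a[170:270,240:340],(400,400)),cv2.resize(b[160:260,180:280],(400,400))]);cv2.imwrite('pics/c2.png',o);print(tcpC(),bot.observe()['contact_force'])
# expected pixel of upright right-lane knob at several x
y,R,t,_=frame()
for x in(-.02,-.01,0,.01):
  c=np.r_[R@[x,-.041]+t,.207]; print(x,(proj('side',c)-[180,160])*4+[400,0],(proj('top',c)-[240,170])*4)"
```

```text
(array([-0.0349, -0.0425,  0.2082]), array([-1.7999e+02, -3.0000e-02, -1.4560e+01])) [-0.67279797 -0.69243043 -0.13207699]
-0.02 [564.14857166 178.05482466] [300.59212391 244.38302523]
-0.01 [578.82123535 179.80664289] [306.09978211 231.22781315]
0 [593.53323586 181.56315766] [311.58648797 218.12264638]
0.01 [608.28473157 183.3243879 ] [317.05236083 205.06723988]
```

View pics/c2.png

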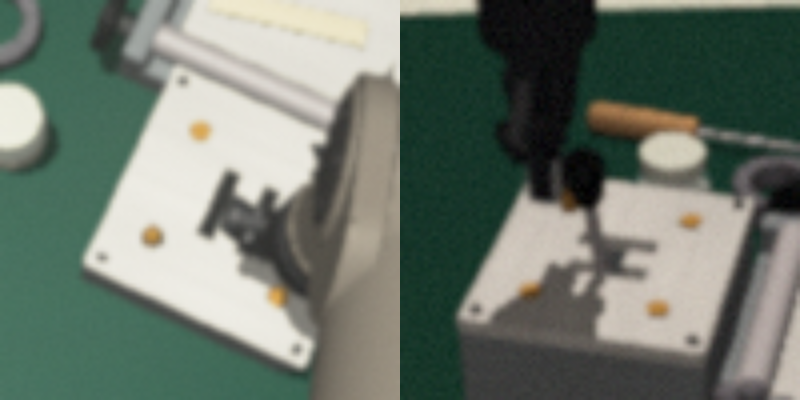

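The knob is at side crop (584,178), so x is about -6.5 mm. I'll push 7 mm more, then back off and move round to its right side.

Call:
jog_arm:
  motion: [0.4, 0, 0, 0, 0, 0, 0.3, 0, 0, 0, 0, 0, 0, 0, 0, 0, 0, 0, -1.5, 0, 0, 0, 0, 0, -2, 0, 0, 0, 0, 0, 0, 2.5, 0, 0, 0, 0, 0, 2.7, 0, 0, 0, 0, 0, 0, 0, 0, 0, 0]

```text
t: 4.3
tcp_pos: [0.4595, -0.1466, 0.2083]
orientation: [179.8, -0.1, -15.0]
contact_force: [-0.2, -1.0, 0.1]
gripper_width: -0.0002
```

```bash
python3 -c "
from h import *
b=bot.read_camera('side')
h=b.max(2);M=np.zeros(h.shape,np.uint8);M[195:218,205:245]=(h<45)[195:218,205:245]
cv2.imwrite('pics/c3.png',cv2.resize(b[160:260,180:280],(500,500)));print(tcpC(),bot.observe()['contact_force'])
N,l,s,c=cv2.connectedComponentsWithStats(M);print(s[1:].tolist(),((c[1:]-[180,160])*5).tolist())
y,R,t,_=frame()
for x in(-.01,0,.01):
  c=np.r_[R@[x,-.041]+t,.207]; print(x,(proj('side',c)-[180,160])*5)"
```

```text
(array([-0.0626, -0.0968,  0.2083]), array([ 1.7996e+02, -9.0000e-02, -1.4830e+01])) [-0.08588749  1.73985546 -0.33504989]
[[205, 195, 3, 12, 26], [230, 195, 1, 1, 1], [233, 195, 6, 1, 6], [222, 196, 13, 16, 132]] [[129.0384615384616, 195.7692307692308], [250.0, 175.0], [277.5, 175.0], [240.75757575757578, 214.54545454545453]]
-0.01 [223.52654419 224.75830361]
0 [241.91654482 226.95394708]
0.01 [260.35591446 229.15548488]
```

View pics/c3.png

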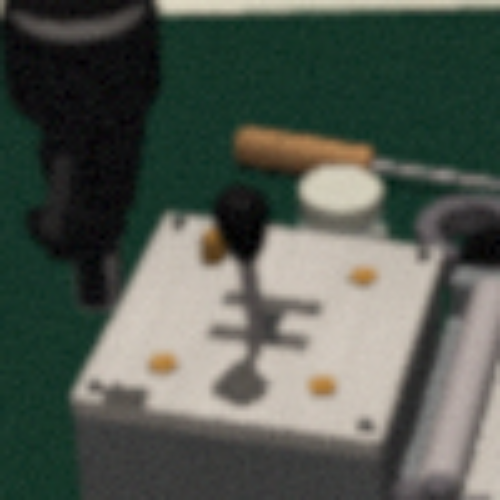

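The knob is upright at crop (241,215), x about 0. Now I'll come alongside its right side and push left.

Call:
jog_arm:
  motion: [3.1, 0, 0, 0, 0, 0, 3.1, 0, 0, 0, 0, 0, 0, -1.5, 0, 0, 0, 0, 0, -0.5, 0, 0, 0, 0, 0, -0.5, 0, 0, 0, 0, 0, -0.5, 0, 0, 0, 0, 0, -0.5, 0, 0, 0, 0, 0, -0.5, 0, 0, 0, 0]

```text
t: 5.15
tcp_pos: [0.53, -0.1193, 0.2088]
orientation: [179.9, -0.1, -14.6]
contact_force: [-1.0, -1.5, 2.0]
gripper_width: -0.0003
```

```bash
python3 -c "
from h import *
print(tcpC());f=bot.observe()['contact_force'];print(frame()[1].T@f[:2],f)"
```

```text
(array([-0.0012, -0.0553,  0.2088]), array([ 1.7993e+02, -6.0000e-02, -1.4640e+01]))
[-0.53974092 -1.72858076] [-0.95740223 -1.53710529  2.03053903]
```

Call:
jog_arm:
  motion: [0, -0.6, 0, 0, 0, 0, 0, -0.6, 0, 0, 0, 0, 0, -0.6, 0, 0, 0, 0, 0, -0.6, 0, 0, 0, 0, 0, -0.6, 0, 0, 0, 0, 0, -0.6, 0, 0, 0, 0, 0, -0.6, 0, 0, 0, 0, 0, -0.6, 0, 0, 0, 0]

```text
t: 5.95
tcp_pos: [0.5424, -0.0714, 0.2081]
orientation: [-180.0, 0.0, -14.5]
contact_force: [0.6, -2.6, 1.7]
gripper_width: 0.0001
```

```bash
python3 -c "
from h import *
b=bot.read_camera('side');a=bot.read_camera('top')
o=np.hstack([cv2.resize(a[170:270,240:340],(400,400)),cv2.resize(b[160:260,180:280],(400,400))]);cv2.imwrite('pics/c4.png',o)
print(tcpC());f=bot.observe()['contact_force'];print(frame()[1].T@f[:2],f)
y,R,t,_=frame()
for k in(.02,.03,.04):
  c=np.r_[R@[0,k]+t,.209]; print(k,(proj('side',c)-[180,160])*4+[400,0],(proj('top',c)-[240,170])*4)"
```

```text
(array([-0.0018, -0.0046,  0.2077]), array([-1.7991e+02,  8.0000e-02, -1.4430e+01]))
[ 0.64803165 -0.30018148] [ 0.55162627 -0.4536104   0.80939868]
0.02 [614.94380088 129.6130061 ] [230.69131207 181.59714951]
0.03 [618.29967845 121.88865597] [217.41930147 175.70849582]
0.04 [621.61118972 114.26642543] [204.16848528 169.82924586]
```

View pics/c4.png

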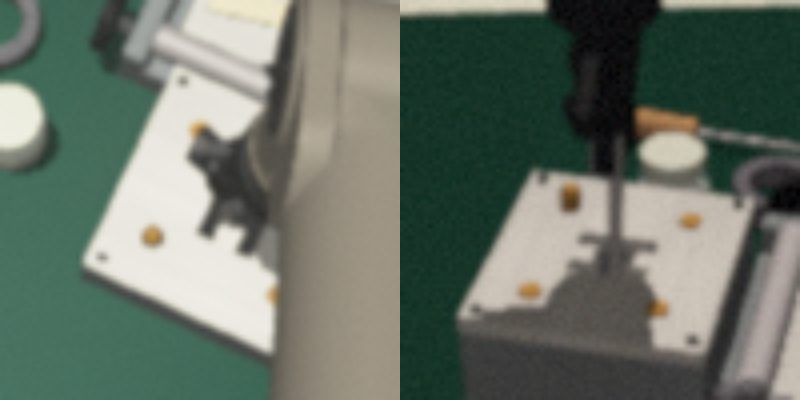

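The stem has crossed to about the middle or left, with the knob hidden behind the finger. I'll push gently the rest of the way.

Call:
jog_arm:
  motion: [0, -0.3, 0, 0, 0, 0, 0, -0.3, 0, 0, 0, 0, 0, -0.3, 0, 0, 0, 0, 0, -0.3, 0, 0, 0, 0, 0, -0.2, 0, 0, 0, 0, 0, 0, 0, 0, 0, 0, 0, 0, 0, 0, 0, 0, 0, 0, 0, 0, 0, 0]

```text
t: 6.85
tcp_pos: [0.546, -0.0581, 0.2085]
orientation: [-180.0, -0.0, -14.5]
contact_force: [-0.3, -0.7, 0.1]
gripper_width: -0.0
```

```bash
python3 -c "
from h import *
print(tcpC());f=bot.observe()['contact_force'];print(frame()[1].T@f[:2],f)"
```

```text
(array([-0.0012,  0.0079,  0.2085]), array([-1.7996e+02, -2.0000e-02, -1.4550e+01]))
[-0.11544248 -0.7576088 ] [-0.30239506 -0.70416993  0.0548341 ]
```

Call:
jog_arm:
  motion: [0, -0.2, 0, 0, 0, 0, 0, 0, 0, 0, 0, 0, 0, -0.2, 0, 0, 0, 0, 0, 0, 0, 0, 0, 0, 0, -0.1, 0, 0, 0, 0, 0, 0, 0, 0, 0, 0, 0, 0, 0, 0, 0, 0, 0, 0, 0, 0, 0, 0]

```text
t: 7.65
tcp_pos: [0.547, -0.0537, 0.2082]
orientation: [-180.0, 0.0, -14.6]
contact_force: [-0.5, -0.6, -2.0]
gripper_width: 0.0
```

```bash
python3 -c "
from h import *
print(tcpC());f=bot.observe()['contact_force'];print(frame()[1].T@f[:2],f)"
```

```text
(array([-0.0012,  0.0124,  0.2082]), array([-180.  ,    0.  ,  -14.57]))
[-0.32443257 -0.74420949] [-0.50128612 -0.63860511 -2.00362262]
```

Call:
jog_arm:
  motion: [0, 2.5, 0, 0, 0, 0, 0, 1, 0, 0, 0, 0, 3, 0, 0, 0, 0, 0, 3, 0, 0, 0, 0, 0, 0, 0, 0, 0, 0, 0, 0, 0, 0, 0, 0, 0, 0, 0, 0, 0, 0, 0, 0, 0, 0, 0, 0, 0]

```text
t: 8.45
tcp_pos: [0.5958, -0.1021, 0.2087]
orientation: [-180.0, 0.0, -14.5]
contact_force: [-0.0, -0.0, -0.5]
gripper_width: 0.0001
```

```bash
python3 -c "
from h import *
b=bot.read_camera('side');a=bot.read_camera('top')
o=np.hstack([cv2.resize(a[170:270,240:340],(400,400)),cv2.resize(b[160:260,180:280],(400,400))]);cv2.imwrite('pics/c5.png',o)
print(tcpC())
y,R,t,_=frame()
for k in(.02,.03,.04):
  c=np.r_[R@[0,k]+t,.209]; print(k,(proj('side',c)-[180,160])*4+[400,0],(proj('top',c)-[240,170])*4)"
```

```text
(array([ 0.0583, -0.0223,  0.2087]), array([ 1.800e+02, -2.000e-02, -1.454e+01]))
0.02 [614.94380088 129.6130061 ] [230.69131207 181.59714951]
0.03 [618.29967845 121.88865597] [217.41930147 175.70849582]
0.04 [621.61118972 114.26642543] [204.16848528 169.82924586]
```

View pics/c5.png

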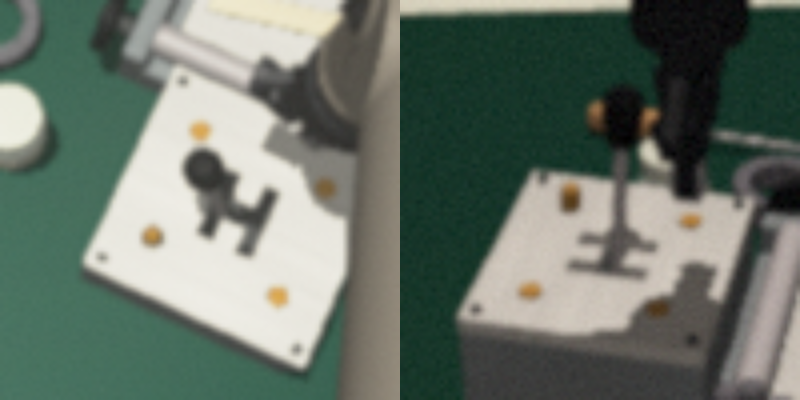

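The knob is at top crop (203,169), side crop (623,112), so y is about +40 mm at x about 0, at the left outer stop. Now I'll push from its far side towards the near end.

Call:
jog_arm:
  motion: [0, -3.1, 0, 0, 0, 0, 0, -3.1, 0, 0, 0, 0, 0, 0, 0, 0, 0, 0, -1.5, 0, 0, 0, 0, 0, -1, 0, 0, 0, 0, 0, -0.6, 0, 0, 0, 0, 0, -0.6, 0, 0, 0, 0, 0, -0.6, 0, 0, 0, 0, 0]

```text
t: 9.35
tcp_pos: [0.571, -0.0324, 0.2089]
orientation: [-180.0, -0.2, -14.6]
contact_force: [0.0, -0.1, -0.1]
gripper_width: 0.0002
```

Call:
jog_arm:
  motion: [-0.6, 0, 0, 0, 0, 0, -0.6, 0, 0, 0, 0, 0, -0.6, 0, 0, 0, 0, 0, -0.6, 0, 0, 0, 0, 0, -0.6, 0, 0, 0, 0, 0, -0.3, 0, 0, 0, 0, 0, 0, 0, 0, 0, 0, 0, 0, 0, 0, 0, 0, 0]

```text
t: 10.15
tcp_pos: [0.5378, -0.0236, 0.2081]
orientation: [180.0, 0.1, -14.6]
contact_force: [0.8, -0.8, 0.1]
gripper_width: 0.0001
```

```bash
python3 -c "
from h import *
print(tcpC());f=bot.observe()['contact_force'];print(frame()[1].T@f[:2],f)"
```

```text
(array([-0.0177,  0.0393,  0.2081]), array([ 1.7998e+02,  7.0000e-02, -1.4570e+01]))
[ 0.97358383 -0.5607954 ] [ 0.8011108  -0.78776801  0.08880671]
```

Call:
jog_arm:
  motion: [-0.2, 0, 0.3, 0, 0, 0, -0.2, 0, 0.3, 0, 0, 0, -0.2, 0, 0, 0, 0, 0, -0.2, 0, 0, 0, 0, 0, -0.1, 0, 0, 0, 0, 0, -0.1, 0, 0, 0, 0, 0, 0, 0, 0, 0, 0, 0, 0, 0, 0, 0, 0, 0]

```text
t: 10.95
tcp_pos: [0.5286, -0.0211, 0.2023]
orientation: [180.0, 0.0, -14.6]
contact_force: [0.4, -0.6, -0.9]
gripper_width: 0.0001
```

```bash
python3 -c "
from h import *
print(tcpC());f=bot.observe()['contact_force'];print(frame()[1].T@f[:2],f)"
```

```text
(array([-0.0273,  0.0394,  0.2023]), array([ 1.800e+02,  1.000e-02, -1.457e+01]))
[ 0.5927865 -0.4918247] [ 0.44992822 -0.62518155 -0.9016989 ]
```

No stop felt yet, so I'll continue in millimetre steps.

Call:
jog_arm:
  motion: [-0.1, 0, 0, 0, 0, 0, 0, 0, 0, 0, 0, 0, -0.1, 0, 0, 0, 0, 0, 0, 0, 0, 0, 0, 0, -0.1, 0, 0, 0, 0, 0, 0, 0, 0, 0, 0, 0, 0, 0, 0, 0, 0, 0, 0, 0, 0, 0, 0, 0]

```text
t: 11.75
tcp_pos: [0.526, -0.0204, 0.2023]
orientation: [180.0, -0.0, -14.6]
contact_force: [2.3, -1.5, -2.3]
gripper_width: -0.0003
```

```bash
python3 -c "
from h import *
b=bot.read_camera('side');a=bot.read_camera('top')
o=np.hstack([cv2.resize(a[170:270,240:340],(400,400)),cv2.resize(b[160:260,180:280],(400,400))]);cv2.imwrite('pics/c6.png',o)
print(tcpC());f=bot.observe()['contact_force'];print(frame()[1].T@f[:2],f)
y,R,t,_=frame()
for s in(-.25,-.29,-.32):
  x=.17*np.sin(s)
  c=np.r_[R@[x,.0393]+t,.042+.165*np.cos(s)]; print(s,x,(proj('side',c)-[180,160])*4+[400,0],(proj('top',c)-[240,170])*4)"
```

```text
(array([-0.03  ,  0.0394,  0.2023]), array([ 1.800e+02, -2.000e-02, -1.457e+01]))
[ 2.59839006 -0.45160836] [ 2.40109828 -1.0910124  -1.11785364]
-0.25 -0.0420586730732689 [563.16853415 116.75507311] [180.16680038 226.43288644]
-0.29 -0.048611878267822047 [554.22009201 117.83490195] [176.19366586 235.31701636]
-0.32 -0.05347631530474002 [547.60587138 118.84904729] [173.22403151 241.93782772]
```

View pics/c6.png

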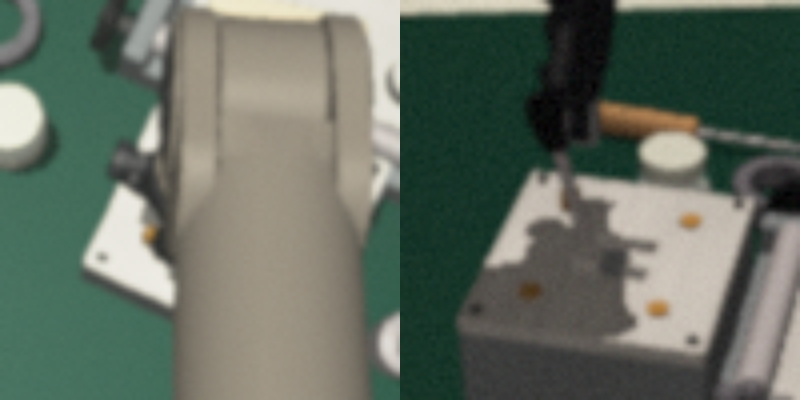

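The knob is at side crop of about (547,118), which is where shift = -0.32 should appear. Force is rising, so I'll take one small confirming nudge, then retreat far and up.

Call:
jog_arm:
  motion: [-0.1, 0, 0, 0, 0, 0, 0, 0, 0, 0, 0, 0, 0, 0, 0, 0, 0, 0, 0, 0, 0, 0, 0, 0, 0, 0, 0, 0, 0, 0, 0, 0, 0, 0, 0, 0, 0, 0, 0, 0, 0, 0, 0, 0, 0, 0, 0, 0]

```text
t: 12.65
tcp_pos: [0.5252, -0.0202, 0.2024]
orientation: [-180.0, -0.1, -14.6]
contact_force: [4.4, -1.5, -3.1]
gripper_width: -0.0004
```

Call:
jog_arm:
  motion: [2, 0, 0, 0, 0, 0, 3, 0, 0, 0, 0, 0, 0, 0, -4, 0, 0, 0, 0, 0, -4, 0, 0, 0, 0, 4, -1, 0, 0, 0, 0, 4.5, 0, 0, 0, 0, 0, 4.5, 0, 0, 0, 0, 0, 4.5, 0, 0, 0, 0]

```text
t: 13.45
tcp_pos: [0.5271, -0.202, 0.2923]
orientation: [-179.9, 0.2, -14.5]
contact_force: [0.1, 0.4, -0.5]
gripper_width: 0.0002
```

Call:
jog_arm:
  motion: [0, 4, 0, 0, 0, 0, 0, 3, 0, 0, 0, 0, 0, 2, 0, 0, 0, 0, 0, 0, 0, 0, 0, 0, 0, 0, 0, 0, 0, 0, 0, 0, 0, 0, 0, 0, 0, 0, 0, 0, 0, 0, 0, 0, 0, 0, 0, 0]

```text
t: 14.25
tcp_pos: [0.5071, -0.2875, 0.2925]
orientation: [-180.0, 0.0, -14.4]
contact_force: [-0.4, -0.2, 0.4]
gripper_width: -0.0003
```

```bash
python3 -c "
from h import *
b=bot.read_camera('side');a=bot.read_camera('top');cv2.imwrite('pics/top7.png',a);cv2.imwrite('pics/side7.png',b)
o=np.hstack([cv2.resize(a[140:265,220:345],(400,400)),cv2.resize(b[160:260,180:280],(400,400))]);cv2.imwrite('pics/c7.png',o)
print(tcpC(),bot.observe()['contact_force'])
for n,im,(x0,y0,x1,y1) in(('top',a,(265,205,305,250)),('side',b,(200,175,240,208))):
  M=np.zeros(im.shape[:2],np.uint8);M[y0:y1,x0:x1]=(im.max(2)<55)[y0:y1,x0:x1]
  N,l,s,c=cv2.connectedComponentsWithStats(M);print(n,[(s[i].tolist(),c[i].round(1)) for i in range(1,N) if s[i,4]>5])
d=cv2.absdiff(a,cv2.imread('pics/top0.png'));print(proj('top',[*(frame()[1]@[-.0535,.039]+frame()[2]),.198]),proj('side',[*(frame()[1]@[-.0535,.039]+frame()[2]),.198]))"
```

```text
(array([ 0.0189, -0.2246,  0.2924]), array([-179.99,    0.  ,  -14.48])) [0.02819056 0.24305365 0.03264332]
top [([280, 227, 7, 8, 16], array([284. , 231.2]))]
side [([200, 175, 40, 33, 1099], array([217.2, 190.2]))]
[283.38192556 230.56400646] [216.8738809  189.95410662]
```

View pics/c7.png

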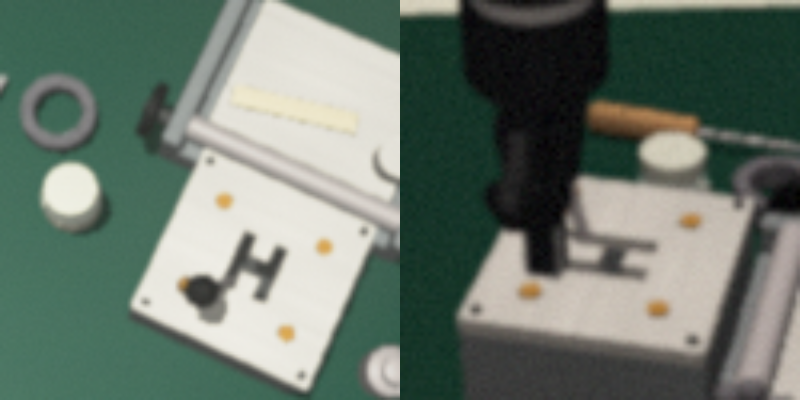

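The knob is at top (284,231). The predicted home position is (283.4,230.6), so it is beside the pin at the near end of the left lane. The arm is clear and nothing else appears moved, so I'm handing in.

```bash
python3 -c "
from h import *
k=onz('top',(284,231.2),.198);print(toC(k))
print(bot.close_job())"
```

```text
[-0.05441764  0.03673237  0.198     ]
the job is handed in; nothing more can be done
None
```

The selector lever is home at the near end of the left-hand lane, beside the domed pin, and the job is handed in at about 14 s of the 54 s allowed. I used closed fingertips for three gentle pushes: up the right lane to the middle, left through the cross channel, then back to the near end. The highest force I read was about 5.5 N, against the 30 N limit.

- **Lever:** in the last top view the knob is at x = -54 mm, y = +37 mm in the creaser's frame, against about -53 and +40 mm when fully home. That is a shift of about -0.32 rad and a cross of about +0.23 rad, both past the required values.
- **Side view:** my last side picture could not confirm this, because the gripper hid the knob. The one taken while pushing showed the knob at the position expected for the stop, and the push force rose there.
- **Bystanders:** I only checked these by eye. The tape roll, glue jar, folder and awl, and the visible parts of the tin and weight, looked unmoved in the last crops. The book and brush pot were outside the crops, but the arm made no contact near them.
- **Clearance:** the arm stopped clear of everything, with about zero contact force.

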